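Shift a bench mixer's gated speed lever into third

ROBOT

A 6-joint arm with a two-finger parallel gripper is mounted at the origin on a cart in front of the work surface, level with it; the furniture and walls round the work are solid. World frame = base frame: x ahead of the robot, y to its left, z up, the work surface at z = 0. Lengths are in mm, angles in rad, forces in N, time in s.
With the tool pointing down it reaches from about 400 to 925 mm from the base axis. Payload 12.5 kg.
Tool frame: the origin (TCP) lies on the centre line of the jaws, within the pads' length; the fingertips stand 14 mm ahead of it and the grasp point (between the pads) lies 5 mm behind it; z points along the fingers, x is the direction in which the jaws open and shut, and the axes are right-handed (so a half turn about z gives the same grasp; the last joint's range is limited). The gripper opens to 95 mm and grips with 3 to 60 N. Pads are 20 mm wide; open, the fingers measure 119 mm over their backs; the gripper's body (75 mm by 180 mm) begins 59 mm behind the grasp point.
Start: joints at [1.084, 0.491, 1.559, -0, 1.092, -0.106], TCP at [232.274, 580.253, 228.661] pointing down, gripper open.
Joint ranges: [-3.1, 3.1], [-0.84, 2.19], [0.05, 2.79], [-1.13, 4.28], [0.06, 2.93], [-2.69, 2.69]. Speed limits (rad/s): [2.22, 2.22, 2.79, 3.14, 3.14, 3.14].

INTERFACE

Orientations are given as [roll, pitch, yaw] about the fixed x, y, z axes, in that order (R = Rz(yaw) Ry(pitch) Rx(roll)).
In Python, from cell import state, read_camera, job_done gives the robot as it stands.
- The arm moves only by the shell command python3 -m handwheel 'ROWS'. ROWS is JSON, a list of rows, each an object of numbers: "hand": the finger opening in m, from 0 to 0.0951; "x", "y", "z": the shift along the world's x, y, z in m; "spin": the turn about the world's z in units of 5 degrees (1.0 is 5 degrees). In form: [{"hand": .., "x": .., "y": .., "z": .., "spin": ..}, ...]. A call has 1 to 20 rows; each row is the pose to reach, as a shift and turn from the pose commanded when the call began; what a row does not reach only later rows make up. A row lasts 1/12 s, in which the tool goes at most 41.7 mm and 7.16 degrees, less where a joint would pass 70% of its speed; a pose out of reach is approached as far as the arm can. A call with a gripper value outside its range is refused whole. The fingers move at their own pace and stop on an object; the grip force is fixed at half the most. Time passes only in rows, so rows that repeat a pose let the fingers close. It gives the time, the measured TCP pose, the force and the opening at its end, in the units of the state.
- state(): the state, without advancing time (a new reading comes with each control period).
- read_camera(name): name is "side" or "top" or "wrist"; returns a dict with "img" (400x640x3 uint8, red, green, blue), "fx", "fy", "cx", "cy" (pixels), "D" ([k1, k2, p1, p2, k3] as OpenCV has them; the pictures are not rectified), "T" (4x4, takes a point from camera to world coordinates). Camera axes: x right, y down, z forward; pixel columns grow to the right and rows downward; lengths in mm; the calibration is good to about 2 mm. A picture is of the moment at which its call begins. There is no depth.
- job_done(): hands the job in, once; it reports no verdict.
The state is a dict: "t": time; "joints": joint angles; "qvel": joint speeds; "tau": joint torques, N m; "eef_pos": TCP position; "tcp_rot": TCP orientation; "ft_force": force on the tool from outside, world axes, zero at the start; "moment": the same for the moment, N m; "opening": opening from 0.0 (shut) to 1.0 (fully open).
Only numpy, scipy, OpenCV 4.12 (cv2) and the standard library are available. Lean on these libraries where they do the work, as an engineer would, in place of code of your own. Each camera call takes 0.05 s, during which the arm holds its last target. There are 200 camera calls.

TASK

The speed lever of the small white bench mixer stands somewhere in the left leg of its H-shaped gate. Without grasping it, push it with your fingertips to the cross channel, across to the right leg, then forward (away from you) fully home into the third slot, the far right one marked with three dots, and leave it there with your hand clear. Push gently, do not take the knob between the fingers, do not run the lever into the fourth slot (near right), and leave the cup on the mixer, the cap, the pen and the timer undisturbed.

Things in the scene. Friction and masses are not known exactly. Their poses are not given: they have to be found in the camera images.
- mixer: Fixed white bench mixer, turned up to 0.35 rad. Origin on the bench under the gate's centre; x forward (away from the robot), y left. Gearbox block 118 x 126 mm, 105 mm high, centred here, under the gate plate; behind it a lower deck (55 mm high) reaches to x = 148 mm and carries a round platform 80 mm across, 62 mm high, centred at x = 104 mm, with a cup on it.
- gate_center (a point): Centre of the H-shaped gate, on the top face of its steel plate (93 x 84 mm, top 113 mm above the bench). Axes as the mixer's. The two legs run along x, centred 18 mm left and right of here, 57 mm long; the cross channel runs along y through here. Passages are 16 mm wide or a little more, lever rod 10 mm. First slot far left, second near left, third far right, fourth near right (1 to 4 dots).
- third_slot (a point): Top of the gate plate at the middle of the third slot's closed end (far right, beside the three dots): 22 mm forward and 18 mm right of the gate's centre. The lever's rod crosses the plate about here when it is fully home.
- knob_center (a point): Centre of the black round knob on top of the lever: 32 mm thick at its widest, 43 mm long along the lever (21 mm above this point). Below it a 10 mm steel rod goes through the gate to a pivot 88 mm below the plate's top face. The knob's centre is 145 mm from the pivot: 57 mm above the plate with the lever upright, about 8 mm lower when fully leaned. Z axis along the lever, upward.
- rod_mid (a point): Point on the axis of the lever's 10 mm rod between the gate plate and the knob, 42 mm below the knob's centre.
- lever_across (a joint): Sideways swing of the lever about its pivot, rad: 0 upright, positive to the right (-y of the gate). Stops at -0.235 and +0.235; about -0.21 in the left leg's middle, +0.21 in the right's. It can pass between the legs only with lever_forward within about 0.035 of 0. Friction hinge: stays where it is left, 2 to 3 N at the knob moves it.
- lever_forward (a joint): Forward swing of the lever, rad: 0 in the cross channel, positive away from the robot (+x of the gate). Stops at -0.25 (home in a near slot) and +0.25 (home in a far slot). Same friction. At the start anywhere from -0.22 to +0.22, in the left leg.
- specimen_cup: Empty clear plastic cup, 56 mm across, 60 mm high, standing loose on the mixer's platform, its rim 122 mm above the bench. Origin at the centre of its underside, 104 mm beyond the gate's centre. A bystander.
- yellow_cap: Loose pale yellow screw cap, 22 mm across, 14 mm high, on the bench. Origin at the centre of its underside. A bystander.
- marker_pen: Loose black marker pen lying on the bench, 12 x 131 x 14 mm, long along its y. Origin at the centre of its underside. A bystander.
- timer: Loose white bench timer lying flat, 58 x 72 x 18 mm. Origin at the centre of its underside. A bystander.

How it is judged:
By the outcome, as a careful person would: the job done as asked, in the order asked, and still so for the second after the job is handed in, with the robot touching nothing.
It also fails if it takes over 54 s, if anything falls off the work surface, if the arm or the gripper's body presses on something with over 40 N, if the wrist force passes 120 N, or if a joint passes its speed limit or range.

## Working session

There is one attempt and no reset: what is moved stays moved. The work goes in short steps, Python scripts to look and compute and a shell command to move; the robot and the scene stay as the last step left them, time stands still between calls to the robot, and variables do not carry over. Pictures are saved under pics/ and viewed, about 8 in all and at most 12, crops included, and the job is handed in when it is done.

```bash
mkdir -p pics; ls; cat > h.py <<'E'
import numpy as np, cv2
from cell import state, read_camera, job_done
def snap(n,f=None):
    c=read_camera(n)
    if f: cv2.imwrite('pics/'+f,cv2.cvtColor(c['img'],cv2.COLOR_RGB2BGR))
    return c
def K(c): return np.array([[c['fx'],0,c['cx']],[0,c['fy'],c['cy']],[0,0,1.]])
def ray(c,uv):
    p=cv2.undistortPoints(np.array([[uv]],float),K(c),np.array(c['D'],float))[0,0]
    T=np.array(c['T']); d=T[:3,:3]@np.r_[p,1]; return T[:3,3],d/np.linalg.norm(d)
def plane(c,uv,z):
    o,d=ray(c,uv); return o+d*(z-o[2])/d[2]
def proj(c,P):
    T=np.linalg.inv(np.array(c['T'])); 
    return cv2.projectPoints(np.array(P,float).reshape(-1,3),cv2.Rodrigues(T[:3,:3])[0],T[:3,3],K(c),np.array(c['D'],float))[0][:,0]
def tri(rs):
    A=sum(np.eye(3)-np.outer(d,d) for o,d in rs); b=sum((np.eye(3)-np.outer(d,d))@o for o,d in rs); return np.linalg.solve(A,b)
E
python3 - <<'E'
from h import *
for n in('side','top'):
    c=snap(n,n+'0.png'); print(n,np.round(c['T'],3).tolist(),c['fx'],c['D'])
s=state(); print(s['t'],s['eef_pos'],s['tcp_rot'],s['ft_force'])
E
```

```text
pics
side [[0.971, -0.122, 0.207, 202.13], [-0.239, -0.567, 0.789, -1163.068], [0.021, -0.815, -0.579, 859.758], [0.0, 0.0, 0.0, 1.0]] 448.9624188270677 [-0.10366902  0.          0.          0.          0.        ]
top [[0.086, -0.975, 0.204, 249.006], [-0.996, -0.084, 0.017, -181.217], [0.0, -0.205, -0.979, 1233.181], [0.0, 0.0, 0.0, 1.0]] 463.739506798148 [-0.07119983  0.          0.          0.          0.        ]
0.1 [232.16441104 580.0598985  228.15413715] [-3.14149195e+00  9.31855403e-04  1.18999509e+00] [-0.0587302  -0.3534516   0.36660376]
```

View pics/side0.png

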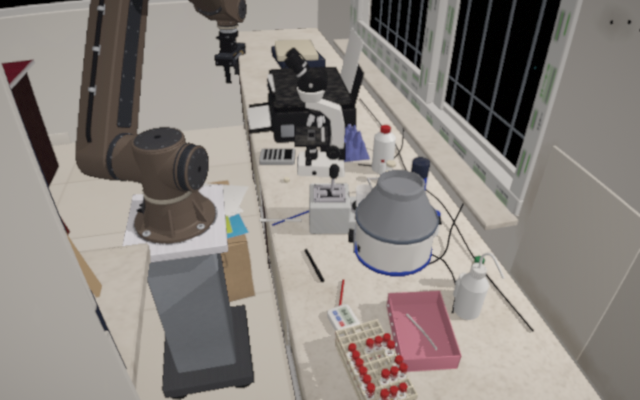

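View pics/top0.png

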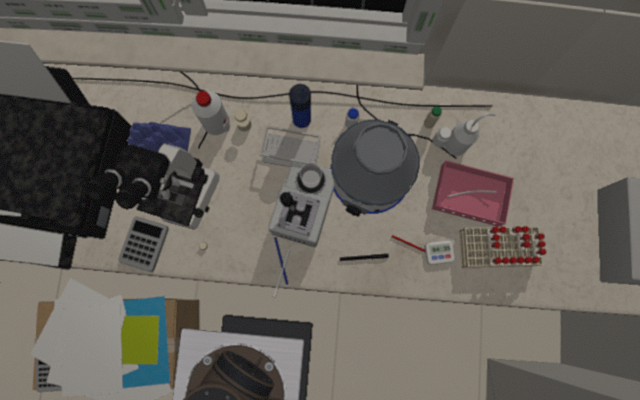

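The mixer is at about (300,210) in top and (330,205) in side. The knob is near (287,199) in top and (334,171) in side, with a centrifuge close on the right and a microscope on the left. I'll enlarge both crops.

```bash
python3 - <<'E'
import cv2,numpy as np
a=cv2.imread('pics/top0.png')[155:255,250:350]; b=cv2.imread('pics/side0.png')[150:240,290:370]
a=cv2.resize(a,(500,500),interpolation=cv2.INTER_CUBIC); 
b=cv2.resize(b,None,fx=5.5,fy=5.5,interpolation=cv2.INTER_CUBIC); b=b[:500,:300*1]if 0 else cv2.resize(b,(300*1+0,338)) 
im=np.zeros((500,800,3),np.uint8); im[:,:500]=a; im[:338,500:]=b
cv2.imwrite('pics/crop0.png',im)
E
```

```text
(no output)
```

View pics/crop0.png

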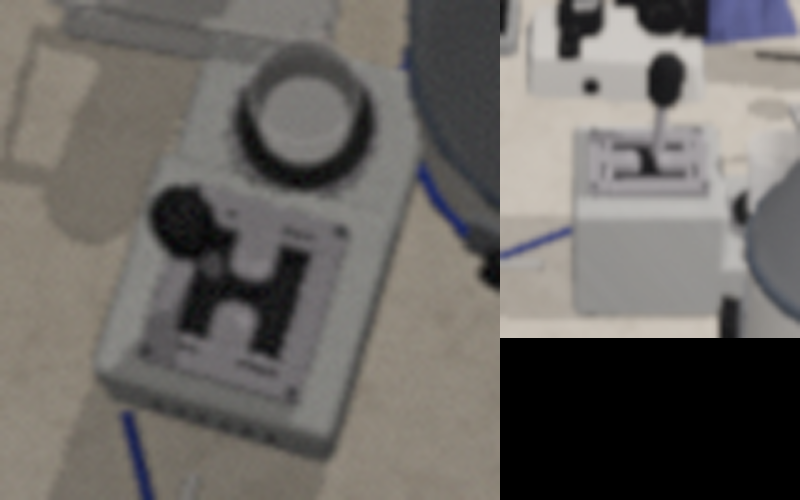

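```bash
python3 - <<'E'
from h import *
t=snap('top'); s=snap('side')
px=lambda u,v:(250+u/5-.4,155+v/5-.4)
P={k:plane(t,px(*v),113) for k,v in dict(UR=(341,232),LR=(293,395),LL=(147,350),H=(240,287),legRf=(295,250),legRn=(265,352),legLn=(193,330)).items()}
for k,v in P.items(): print(k,v.round(1))
d=P['UR']-P['LR']; print('yaw',np.arctan2(d[1],d[0]), np.arctan2(*(P['legRf']-P['legRn'])[[1,0]]),np.arctan2(*(P['LL']-P['LR'])[[1,0]])-np.pi/2)
print('C',(P['UR']+P['LL'])/2)
def blob(c,x0,y0,x1,y1):
    g=c['img'][y0:y1,x0:x1].max(2); m=(g<45).astype(np.uint8)
    n,l,st,ce=cv2.connectedComponentsWithStats(m); print([(st[i].tolist(),(ce[i]+[x0,y0]).round(1).tolist()) for i in range(1,n) if st[i][4]>8])
blob(t,275,185,296,215); blob(s,326,162,345,195)
k=tri([ray(t,(286.2,198.8)),ray(s,(333.6,171.2))]); print('knob',k,proj(t,k),proj(s,k))
for n,c in(('t',t),('s',s)): print(proj(c,(P['UR']+P['LL'])/2))
cup=plane(t,(250+302/5-.4,155+122/5-.4),62);print('cupbase?',cup)
E
```

```text
UR [ 494.9 -167.7  113. ]
LR [ 411.8 -151.3  113. ]
LL [427.8 -78.1 113. ]
H [ 463.  -120.5  113. ]
legRf [ 483.9 -145.9  113. ]
legRn [ 431.8 -135.7  113. ]
legLn [439.6 -99.6 113. ]
yaw -0.1952041455380898 -0.19161156784152644 -0.2148812947995149
C [ 461.35511652 -122.8985374   113.        ]
[([5, 8, 16, 14, 155], [287.3, 199.8]), ([13, 24, 8, 6, 39], [291.6, 211.9])]
[([4, 3, 8, 13, 76], [333.4, 171.1]), ([2, 28, 3, 5, 9], [328.9, 192.4])]
knob [482.02194292 -93.25552472 162.51448075] [[286.12361152 199.16548001]] [[333.8967252  171.13477135]]
[[298.49538606 212.74149636]]
[[329.07339103 191.65118121]]
cupbase? [ 562.98026714 -141.81788917   62.        ]
```

```bash
python3 -m handwheel '[{"hand":0,"x":0,"y":0,"z":0.04,"spin":0},{"hand":0,"x":0,"y":0,"z":0.08,"spin":0},{"hand":0,"x":0.02,"y":-0.02,"z":0.11,"spin":0},{"hand":0,"x":0.04,"y":-0.05,"z":0.13,"spin":-1},{"hand":0,"x":0.06,"y":-0.08,"z":0.15,"spin":-2},{"hand":0,"x":0.08,"y":-0.11,"z":0.17,"spin":-3},{"hand":0,"x":0.1,"y":-0.14,"z":0.17,"spin":-4},{"hand":0,"x":0.12,"y":-0.17,"z":0.17,"spin":-5},{"hand":0,"x":0.14,"y":-0.2,"z":0.17,"spin":-6},{"hand":0,"x":0.16,"y":-0.23,"z":0.17,"spin":-7},{"hand":0,"x":0.18,"y":-0.26,"z":0.17,"spin":-8},{"hand":0,"x":0.2,"y":-0.29,"z":0.17,"spin":-9},{"hand":0,"x":0.21,"y":-0.32,"z":0.17,"spin":-10},{"hand":0,"x":0.22,"y":-0.355,"z":0.17,"spin":-11},{"hand":0,"x":0.23,"y":-0.39,"z":0.17,"spin":-12},{"hand":0,"x":0.24,"y":-0.425,"z":0.17,"spin":-13},{"hand":0,"x":0.25,"y":-0.46,"z":0.17,"spin":-14},{"hand":0,"x":0.26,"y":-0.495,"z":0.17,"spin":-15},{"hand":0,"x":0.27,"y":-0.53,"z":0.17,"spin":-15.9},{"hand":0,"x":0.275,"y":-0.56,"z":0.17,"spin":-15.9}]'
```

```text
t: 1.87
eef_pos: [507.7, 18.0, 398.5]
tcp_rot: [3.141, -0.0, -0.203]
ft_force: [0.4, 0.4, -0.3]
opening: 0.002
```

```bash
python3 -m handwheel '[{"hand":0,"x":0.005,"y":-0.04,"z":-0.01,"spin":0},{"hand":0,"x":0.01,"y":-0.08,"z":-0.02,"spin":0},{"hand":0,"x":0.02,"y":-0.1225,"z":-0.04,"spin":0},{"hand":0,"x":0.02,"y":-0.1225,"z":-0.07,"spin":0},{"hand":0,"x":0.02,"y":-0.1225,"z":-0.1,"spin":0},{"hand":0,"x":0.02,"y":-0.1225,"z":-0.1,"spin":0},{"hand":0,"x":0.02,"y":-0.1225,"z":-0.1,"spin":0}]'
python3 - <<'E'
from h import *
w=snap('wrist','w1.png'); print(np.round(w['T'],3).tolist())
C=np.array([462,-122,113]); 
print(proj(w,[C,[482,-93,163],state()['eef_pos']]))
E
```

```text
t: 2.45
eef_pos: [527.0, -102.2, 298.4]
tcp_rot: [-3.141, 0.002, -0.198]
ft_force: [0.6, 0.0, 1.0]
opening: 0.008
[[0.98, -0.19, -0.052, 540.901], [-0.197, -0.947, -0.253, -30.096], [-0.001, 0.258, -0.966, 454.978], [0.0, 0.0, 0.0, 1.0]]
[[262.94701171 208.86092249]
 [267.70887336 191.72384067]
 [317.99851308 254.46396329]]
```

View pics/w1.png

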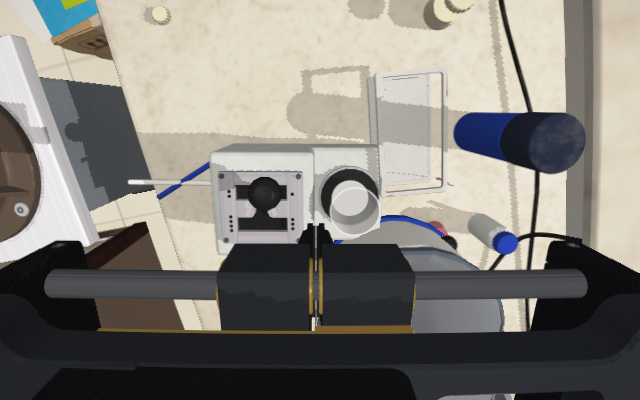

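The wrist view is sharp: gate plate screws at about (221,177), (299,177), (303,240), (226,241); knob at (263,194), cup rim at (355,208). I'll refine with it.

```bash
python3 - <<'E'
from h import *
t=snap('top');s=snap('side');w=snap('wrist'); print(w['fx'])
P=[plane(w,p,113) for p in((221,177),(299,177),(303,240),(226,241))]
print(np.round(P,1).tolist()); C=sum(P)/4; print('C',C)
for a,b in((0,1),(3,2)): d=P[b]-P[a]; print(np.arctan2(d[1],d[0]))
g=w['img'][170:250,215:310].max(2); m=(g<55).astype(np.uint8)
m=cv2.morphologyEx(m,cv2.MORPH_OPEN,cv2.getStructuringElement(cv2.MORPH_ELLIPSE,(19,19)))
M=cv2.moments(m,True); kw=(215+M['m10']/M['m00'],170+M['m01']/M['m00']); print('kw',kw,m.sum())
r=[ray(w,kw),ray(t,(286.4,198.9)),ray(s,(333.5,171.1))]
c,sn=np.cos(.2),np.sin(.2)
for n,rs in(('all',r),('wt',r[:2]),('ws',[r[0],r[2]]),('wplane',None)):
    k=tri(rs) if rs else plane(w,kw,165)
    d=k-C; print(n,k.round(1),'f',round(c*d[0]-sn*d[1],1),'l',round(sn*d[0]+c*d[1],1))
E
```

```text
319.14587813093885
[[426.8, -77.9, 113.0], [511.0, -94.9, 113.0], [500.0, -168.6, 113.0], [411.8, -152.2, 113.0]]
C [ 462.39505421 -123.38742498  113.        ]
-0.19931692809597285
-0.18342271469782945
kw (269.41984732824426, 203.793893129771) 917
all [481.3 -99.3 168.1] f 13.7 l 27.4
wt [482.2 -98.3 177.3] f 14.5 l 28.5
ws [ 480.7 -103.3  168.6] f 14.0 l 23.3
wplane [ 482.4 -104.9  165. ] f 15.9 l 22.1
```

```bash
python3 -m handwheel '[{"hand":0,"x":0,"y":-0.002,"z":-0.04,"spin":0},{"hand":0,"x":0,"y":-0.002,"z":-0.08,"spin":0},{"hand":0,"x":0,"y":-0.002,"z":-0.12,"spin":0},{"hand":0,"x":0,"y":-0.002,"z":-0.137,"spin":0},{"hand":0,"x":0,"y":-0.002,"z":-0.137,"spin":0},{"hand":0,"x":-0.006,"y":-0.001,"z":-0.137,"spin":0},{"hand":0,"x":-0.012,"y":0,"z":-0.137,"spin":0},{"hand":0,"x":-0.016,"y":0.001,"z":-0.137,"spin":0},{"hand":0,"x":-0.02,"y":0.002,"z":-0.137,"spin":0},{"hand":0,"x":-0.024,"y":0.003,"z":-0.137,"spin":0},{"hand":0,"x":-0.024,"y":0.003,"z":-0.137,"spin":0}]'
python3 - <<'E'
from h import *
w=snap('wrist'); s=snap('side')
a=cv2.resize(w['img'][150:270,200:330],None,fx=4,fy=4,interpolation=cv2.INTER_CUBIC)
b=cv2.resize(s['img'][130:240,295:365],None,fx=4,fy=4,interpolation=cv2.INTER_CUBIC)
im=np.zeros((480,800,3),np.uint8); im[:,:520]=a; im[:440,520:]=b
cv2.imwrite('pics/c2.png',im[:,:,::-1])
E
```

```text
t: 3.57
eef_pos: [503.0, -99.2, 162.6]
tcp_rot: [3.141, -0.002, -0.198]
ft_force: [1.4, 0.4, 1.8]
opening: 0.006
```

View pics/c2.png

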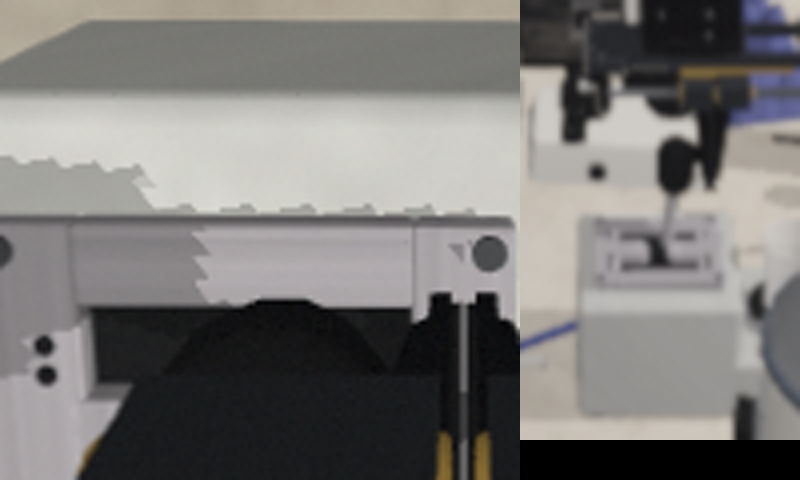

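Fingertips stand at the knob's far side, about touching (side crop: knob edge 692, finger 700). I'll pull back slowly.

```bash
python3 -m handwheel '[{"hand":0,"x":-0.002,"y":0.0004,"z":0,"spin":0},{"hand":0,"x":-0.004,"y":0.0008,"z":0,"spin":0},{"hand":0,"x":-0.006,"y":0.0012,"z":0,"spin":0},{"hand":0,"x":-0.007,"y":0.0014,"z":0,"spin":0},{"hand":0,"x":-0.007,"y":0.0014,"z":0,"spin":0}]'
cat > m.py <<'E'
from h import *
s=snap('side')
def uv(f,l,z):
    c,sn=np.cos(.197),np.sin(.197); return proj(s,[462.4+c*f+sn*l,-123.3-sn*f+c*l,z])[0]
import sys
side=float(sys.argv[1])
for fw in(-.25,-.2,-.1,-.05,0,.05,.1,.2,.25):
    n=np.array([np.tan(fw),-np.tan(side),1]); n/=np.linalg.norm(n)
    print(fw,'knob',uv(145*n[0],145*n[1],25+145*n[2]).round(1),'plate',uv(88*np.tan(fw),-88*np.tan(side),113).round(1))
g=s['img'][155:195,318:348].max(2); print(g[::1,::1][5:40:2])
E
python3 m.py -.21
```

```text
t: 4.08
eef_pos: [496.2, -97.8, 161.7]
tcp_rot: [3.142, -0.0, -0.198]
ft_force: [2.0, -0.1, 1.7]
opening: 0.003
-0.25 knob [317.2 171.9] plate [321.6 188.1]
-0.2 knob [319.6 171.4] plate [323.2 188.1]
-0.1 knob [324.5 170.7] plate [326.2 188.1]
-0.05 knob [326.9 170.5] plate [327.7 188.1]
0 knob [329.4 170.5] plate [329.2 188. ]
0.05 knob [331.8 170.5] plate [330.7 188. ]
0.1 knob [334.2 170.7] plate [332.2 188. ]
0.2 knob [339.1 171.3] plate [335.3 188. ]
0.25 knob [341.4 171.8] plate [336.8 188. ]
[[206 207 207 207 207 207 207 207 207 206 202 194 186 181 178 178 177 163
  113  49  24  26  29  26  23  31  61 101 119 122]
 [207 206 207 207 207 207 207 207 207 206 204 200 198 198 198 199 201 198
  170  99  29  25  31  26  25  45  96 139 151 152]
 [206 207 207 207 207 207 207 207 204 192 161 118  93  89  90  96 123 164
  172 111  34  25  31  26  33  76 133 166 173 173]
 [196 197 198 198 198 198 199 198 183 126  57  31  32  31  31  31  33  54
   72  46  24  24  29  25  40  99 152 169 172 172]
 [183 183 183 184 184 184 184 181 162  98  35  27  28  28  29  30  29  26
   25  22  23  26  28
[... 955 characters left out ...]
136 151 166 178 179 175
  167 165 164 164 161 151 145 155 176 187 190 193]
 [138 137 137 136 136 136 140 149 153 155 153 137 136 149 157 162 163 163
  162 162 162 165 163 160 163 168 179 186 187 189]
 [152 145 118 106 105 105 104 104 104 107 113 122 134 142 130 114 111 112
  111 112 127 153 156 151 162 167 171 178 185 190]
 [161 154 142 139 140 143 147 137 104  64  69 105 127 138 137 141 145 144
  140 140 146 157 163 163 165 166 169 177 185 189]
 [163 164 163 163 164 167 169 166 147  96  51  49  66 105 151 169 172 167
  163 164 165 165 164 160 162 166 171 179 184 179]
 [149 161 148 140 141 141 144 146 140  91  45  32  37  70 114 135 142 142
  139 139 141 146 152 134 138 161 170 179 183 174]]
```

Knob at side px ≈331.4, which is lever_forward ≈ +0.04. About 5.5 mm remains.

```bash
python3 -m handwheel '[{"hand":0,"x":-0.002,"y":0.0004,"z":0,"spin":0},{"hand":0,"x":-0.004,"y":0.0008,"z":0,"spin":0},{"hand":0,"x":-0.0055,"y":0.0011,"z":0,"spin":0},{"hand":0,"x":-0.0055,"y":0.0011,"z":0,"spin":0}]'
cat > e.py <<'E'
from h import *
import sys
s=snap('side')
g=s['img'].max(2).astype(float)
for r in range(int(sys.argv[1]),int(sys.argv[2])):
    x=np.arange(316,350); v=g[r,316:350]; th=100
    cr=[round(x[i]+(th-v[i])/(v[i+1]-v[i]),1) for i in range(len(v)-1) if (v[i]-th)*(v[i+1]-th)<0]
    print(r,cr)
E
python3 e.py 166 180
```

```text
t: 4.47
eef_pos: [490.4, -96.6, 161.6]
tcp_rot: [-3.142, 0.0, -0.198]
ft_force: [1.3, -0.8, 1.6]
opening: 0.007
166 [np.float64(325.4), np.float64(340.5)]
167 [np.float64(325.1), np.float64(340.5)]
168 [np.float64(325.0), np.float64(340.5)]
169 [np.float64(325.0), np.float64(340.3)]
170 [np.float64(340.0)]
171 [np.float64(325.0), np.float64(339.8)]
172 [np.float64(325.0), np.float64(334.4), np.float64(335.5), np.float64(339.7)]
173 [np.float64(325.0), np.float64(333.9), np.float64(335.9), np.float64(339.6)]
174 [np.float64(325.1), np.float64(333.8), np.float64(336.0), np.float64(339.4)]
175 [np.float64(325.4), np.float64(333.4), np.float64(336.1), np.float64(338.9)]
176 [np.float64(326.0), np.float64(332.7), np.float64(336.4), np.float64(338.6)]
177 [np.float64(326.8), np.float64(331.6)]
178 [np.float64(328.3), np.float64(330.3)]
179 []
```

Knob centre ≈329.5, so lever_forward ≈ 0. Now I'll go to the knob's left side over the top and start the push right.

```bash
python3 -m handwheel '[{"hand":0,"x":0.01,"y":-0.002,"z":0,"spin":0},{"hand":0,"x":0.01,"y":-0.002,"z":0.03,"spin":0},{"hand":0,"x":0.01,"y":-0.002,"z":0.063,"spin":0},{"hand":0,"x":0.01,"y":-0.002,"z":0.063,"spin":0},{"hand":0,"x":-0.002,"y":0.02,"z":0.063,"spin":0},{"hand":0,"x":-0.0147,"y":0.04,"z":0.063,"spin":0},{"hand":0,"x":-0.0147,"y":0.04,"z":0.063,"spin":0},{"hand":0,"x":-0.0147,"y":0.04,"z":0.03,"spin":0},{"hand":0,"x":-0.0147,"y":0.04,"z":0,"spin":0},{"hand":0,"x":-0.0147,"y":0.04,"z":0,"spin":0},{"hand":0,"x":-0.016,"y":0.034,"z":0,"spin":0},{"hand":0,"x":-0.017,"y":0.029,"z":0,"spin":0},{"hand":0,"x":-0.0178,"y":0.025,"z":0,"spin":0},{"hand":0,"x":-0.0186,"y":0.021,"z":0,"spin":0},{"hand":0,"x":-0.0194,"y":0.017,"z":0,"spin":0},{"hand":0,"x":-0.0202,"y":0.0125,"z":0,"spin":0},{"hand":0,"x":-0.0202,"y":0.0125,"z":0,"spin":0}]'
python3 - <<'E'
from h import *
w=snap('top'); s=snap('side')
a=cv2.resize(w['img'][160:250,255:345],None,fx=5,fy=5,interpolation=cv2.INTER_CUBIC)
b=cv2.resize(s['img'][140:230,295:365],None,fx=5,fy=5,interpolation=cv2.INTER_CUBIC)
cv2.imwrite('pics/c3.png',np.hstack([a,b])[:,:,::-1])
E
```

```text
t: 5.93
eef_pos: [470.6, -85.1, 162.1]
tcp_rot: [3.141, -0.001, -0.198]
ft_force: [1.1, 2.3, 1.2]
opening: 0.005
```

View pics/c3.png

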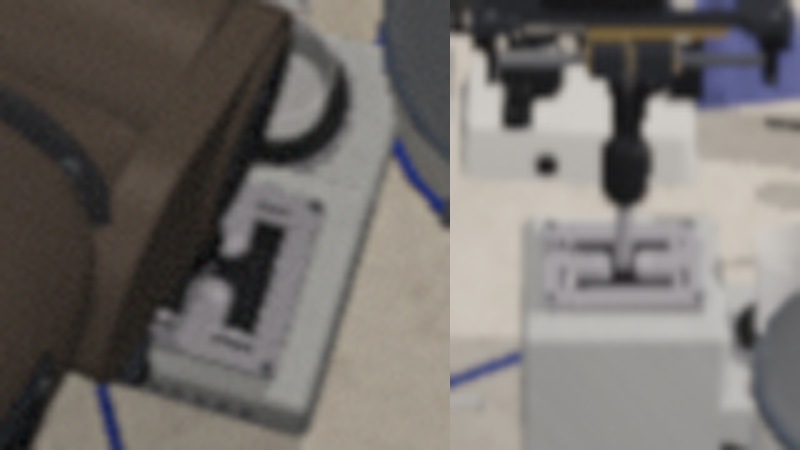

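The rod is in the cross channel (side crop (625,260)), force 2.3 N. I'll continue right.

```bash
python3 -m handwheel '[{"hand":0,"x":-0.001,"y":-0.005,"z":0,"spin":0},{"hand":0,"x":-0.002,"y":-0.01,"z":0,"spin":0},{"hand":0,"x":-0.003,"y":-0.015,"z":0,"spin":0},{"hand":0,"x":-0.004,"y":-0.02,"z":0,"spin":0},{"hand":0,"x":-0.005,"y":-0.025,"z":0,"spin":0},{"hand":0,"x":-0.006,"y":-0.03,"z":0,"spin":0},{"hand":0,"x":-0.0071,"y":-0.0353,"z":0,"spin":0},{"hand":0,"x":-0.0071,"y":-0.0353,"z":0,"spin":0}]'
python3 - <<'E'
from h import *
w=snap('top'); s=snap('side')
a=cv2.resize(w['img'][160:250,255:345],None,fx=5,fy=5,interpolation=cv2.INTER_CUBIC)
b=cv2.resize(s['img'][140:230,295:365],None,fx=5,fy=5,interpolation=cv2.INTER_CUBIC)
cv2.imwrite('pics/c4.png',np.hstack([a,b])[:,:,::-1])
E
```

```text
t: 6.7
eef_pos: [463.2, -120.4, 161.5]
tcp_rot: [3.141, 0.0, -0.198]
ft_force: [-0.4, 1.6, -1.5]
opening: 0.003
```

View pics/c4.png

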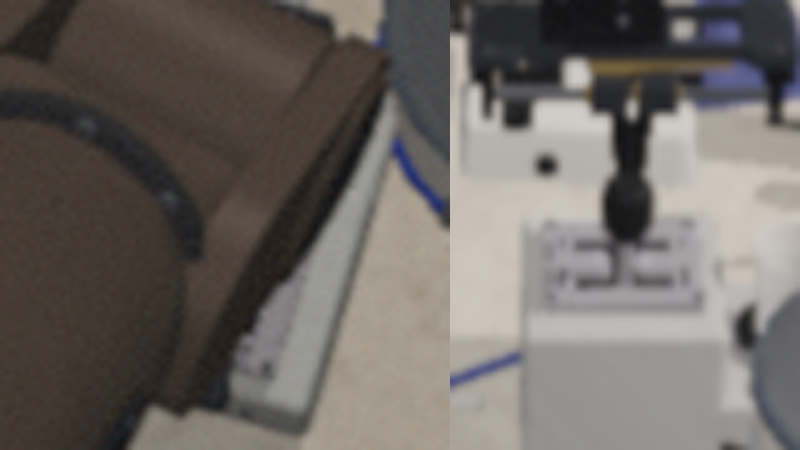

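```bash
python3 m.py .21 | head -9; python3 m.py 0.15 | sed -n 5p; python3 e.py 170 190
```

```text
-0.25 knob [317.5 183.2] plate [321.9 195.5]
-0.2 knob [320.  182.8] plate [323.5 195.5]
-0.1 knob [325.1 182.3] plate [326.6 195.4]
-0.05 knob [327.6 182.1] plate [328.2 195.4]
0 knob [330.2 182. ] plate [329.7 195.4]
0.05 knob [332.7 182.1] plate [331.2 195.4]
0.1 knob [335.2 182.2] plate [332.8 195.4]
0.2 knob [340.2 182.7] plate [335.9 195.4]
0.25 knob [342.7 183. ] plate [337.5 195.4]
0 knob [330.1 179.9] plate [329.6 194.3]
170 [np.float64(327.4), np.float64(333.8)]
171 [np.float64(327.8), np.float64(333.7)]
172 [np.float64(328.0), np.float64(333.6)]
173 [np.float64(327.9), np.float64(333.4)]
174 [np.float64(327.7), np.float64(333.1)]
175 [np.float64(327.1), np.float64(333.3)]
176 [np.float64(326.2), np.float64(333.8)]
177 [np.float64(325.8), np.float64(334.3)]
178 [np.float64(325.5), np.float64(334.6)]
179 [np.float64(325.3), np.float64(334.7)]
180 [np.float64(325.2), np.float64(334.8)]
181 [np.float64(325.2), np.float64(334.8)]
182 [np.float64(325.3), np.float64(334.8)]
183 [np.float64(325.3), np.float64(334.8)]
184 [np.float64(325.2), np.float64(334.7)]
185 [np.float64(325.4), np.float64(334.3)]
186 [np.float64(325.9), np.float64(333.8)]
187 [np.float64(326.2), np.float64(333.6)]
188 [np.float64(325.7), np.float64(334.0)]
189 [np.float64(325.0), np.float64(329.6), np.float64(331.3), np.float64(333.7)]
```

Knob at about (330,181) means lever_across ≈ 0.18–0.19, forward ≈ 0. I'll push 4 mm more, then lift over to the near side and begin the forward push.

```bash
python3 -m handwheel '[{"hand":0,"x":-0.0004,"y":-0.002,"z":0,"spin":0},{"hand":0,"x":-0.0008,"y":-0.004,"z":0,"spin":0},{"hand":0,"x":-0.0008,"y":-0.004,"z":0,"spin":0}]'
python3 e.py 174 189 | sed -n '1p;8p;15p'
python3 -m handwheel '[{"hand":0,"x":0.001,"y":0.006,"z":0,"spin":0},{"hand":0,"x":0.0024,"y":0.012,"z":0,"spin":0},{"hand":0,"x":0.0024,"y":0.012,"z":0.03,"spin":0},{"hand":0,"x":0.0024,"y":0.012,"z":0.063,"spin":0},{"hand":0,"x":0.0024,"y":0.012,"z":0.063,"spin":0},{"hand":0,"x":-0.025,"y":0,"z":0.063,"spin":0},{"hand":0,"x":-0.051,"y":-0.02,"z":0.063,"spin":0},{"hand":0,"x":-0.051,"y":-0.02,"z":0.063,"spin":0},{"hand":0,"x":-0.051,"y":-0.02,"z":0.03,"spin":0},{"hand":0,"x":-0.051,"y":-0.02,"z":0,"spin":0},{"hand":0,"x":-0.051,"y":-0.02,"z":0,"spin":0}]'
python3 - <<'E'
from h import *
w=snap('wrist'); s=snap('side')
a=cv2.resize(w['img'][130:290,260:400],None,fx=3,fy=3,interpolation=cv2.INTER_CUBIC)[:450]
b=cv2.resize(s['img'][140:230,295:365],None,fx=5,fy=5,interpolation=cv2.INTER_CUBIC)
cv2.imwrite('pics/c5.png',np.hstack([a,b])[:,:,::-1])
E
```

```text
t: 7.2
eef_pos: [462.7, -123.6, 161.6]
tcp_rot: [-3.141, -0.0, -0.198]
ft_force: [0.0, 0.9, -0.4]
opening: 0.006
174 [np.float64(327.9), np.float64(333.3)]
181 [np.float64(325.2), np.float64(334.9)]
188 [np.float64(325.0), np.float64(334.8)]
t: 8.17
eef_pos: [410.2, -142.5, 158.2]
tcp_rot: [-3.14, 0.006, -0.198]
ft_force: [-0.5, 0.8, -0.1]
opening: 0.007
```

View pics/c5.png

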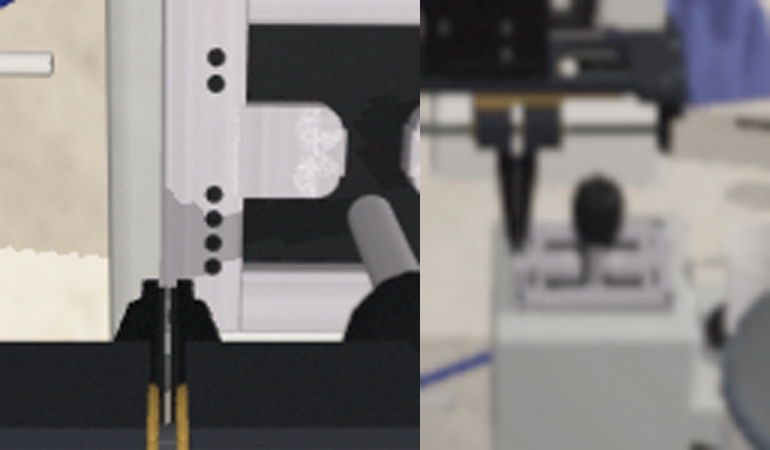

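Knob is at (330.6,182.4) in side, so across ≈ 0.21, with the rod at the right leg's mouth. The fingers are behind it and lined up. Push forward.

```bash
python3 -m handwheel '[{"hand":0,"x":0.008,"y":-0.0016,"z":0.002,"spin":0},{"hand":0,"x":0.016,"y":-0.0032,"z":0.003,"spin":0},{"hand":0,"x":0.02,"y":-0.004,"z":0.003,"spin":0},{"hand":0,"x":0.024,"y":-0.0048,"z":0.003,"spin":0},{"hand":0,"x":0.027,"y":-0.0054,"z":0.003,"spin":0},{"hand":0,"x":0.03,"y":-0.006,"z":0.003,"spin":0},{"hand":0,"x":0.033,"y":-0.0066,"z":0.003,"spin":0},{"hand":0,"x":0.036,"y":-0.0072,"z":0.003,"spin":0},{"hand":0,"x":0.036,"y":-0.0072,"z":0.003,"spin":0}]'
python3 e.py 176 187 | sed -n '1~3p'
```

```text
t: 9.02
eef_pos: [448.2, -150.9, 164.6]
tcp_rot: [-3.142, -0.0, -0.198]
ft_force: [-1.2, 0.9, 0.9]
opening: 0.005
176 [np.float64(324.8), np.float64(331.6), np.float64(333.2), np.float64(338.7)]
179 [np.float64(325.1), np.float64(340.7)]
182 [np.float64(325.4), np.float64(340.8)]
185 [np.float64(325.5), np.float64(340.2)]
```

```bash
python3 -m handwheel '[{"hand":0,"x":0.003,"y":-0.0006,"z":0,"spin":0},{"hand":0,"x":0.006,"y":-0.0012,"z":0,"spin":0},{"hand":0,"x":0.009,"y":-0.0018,"z":0,"spin":0},{"hand":0,"x":0.012,"y":-0.0024,"z":0,"spin":0},{"hand":0,"x":0.015,"y":-0.003,"z":0,"spin":0},{"hand":0,"x":0.017,"y":-0.0034,"z":0,"spin":0},{"hand":0,"x":0.017,"y":-0.0034,"z":0,"spin":0}]'
python3 e.py 176 187 | sed -n '1~3p'
python3 -m handwheel '[{"hand":0,"x":0.001,"y":-0.0002,"z":0,"spin":0},{"hand":0,"x":0.002,"y":-0.0004,"z":0,"spin":0},{"hand":0,"x":0.002,"y":-0.0004,"z":0,"spin":0}]'
python3 e.py 176 187 | sed -n '1~3p'
```

```text
t: 9.65
eef_pos: [465.1, -154.2, 164.6]
tcp_rot: [3.142, -0.0, -0.197]
ft_force: [-0.4, 1.1, -0.3]
opening: 0.003
176 [np.float64(331.0), np.float64(337.5)]
179 [np.float64(331.3), np.float64(346.9)]
182 [np.float64(331.5), np.float64(346.9)]
185 [np.float64(331.8), np.float64(346.1)]
t: 9.95
eef_pos: [466.7, -154.6, 164.7]
tcp_rot: [3.142, -0.0, -0.198]
ft_force: [-2.3, 1.4, -0.9]
opening: 0.004
176 [np.float64(331.7), np.float64(337.9)]
179 [np.float64(332.1), np.float64(347.2)]
182 [np.float64(332.2), np.float64(347.5)]
185 [np.float64(332.3), np.float64(346.6)]
```

```bash
python3 -m handwheel '[{"hand":0,"x":0.001,"y":-0.0002,"z":0,"spin":0},{"hand":0,"x":0.001,"y":-0.0002,"z":0,"spin":0}]'
python3 -m handwheel '[{"hand":0,"x":0.001,"y":-0.0002,"z":0,"spin":0},{"hand":0,"x":0.001,"y":-0.0002,"z":0,"spin":0}]'; python3 e.py 180 184
```

```text
t: 10.17
eef_pos: [467.6, -154.7, 164.6]
tcp_rot: [-3.142, 0.0, -0.198]
ft_force: [-3.4, 0.5, -1.4]
opening: 0.002
t: 10.33
eef_pos: [468.5, -154.8, 164.5]
tcp_rot: [-3.141, 0.001, -0.197]
ft_force: [-2.5, 0.7, -0.8]
opening: 0.003
180 [np.float64(332.6), np.float64(348.0)]
181 [np.float64(332.7), np.float64(347.9)]
182 [np.float64(332.8), np.float64(347.7)]
183 [np.float64(333.0), np.float64(347.5)]
```

Still moving freely with no stop felt. I'll continue in 1 mm steps.

```bash
for i in 1 ; do python3 -m handwheel '[{"hand":0,"x":0.001,"y":-0.0002,"z":0,"spin":0},{"hand":0,"x":0.001,"y":-0.0002,"z":0,"spin":0}]' | grep -E "eef|ft"; done
python3 -m handwheel '[{"hand":0,"x":0.001,"y":-0.0002,"z":0,"spin":0},{"hand":0,"x":0.001,"y":-0.0002,"z":0,"spin":0}]' | grep -E "eef|ft"; python3 e.py 181 183
```

```text
eef_pos: [469.4, -155.0, 164.5]
ft_force: [-4.9, 1.0, -1.4]
eef_pos: [470.2, -155.1, 164.4]
ft_force: [-5.8, 2.2, -1.8]
181 [np.float64(333.4), np.float64(348.3)]
182 [np.float64(333.4), np.float64(348.2)]
```

```bash
python3 -m handwheel '[{"hand":0,"x":0.001,"y":-0.0002,"z":0,"spin":0},{"hand":0,"x":0.001,"y":-0.0002,"z":0,"spin":0}]' | grep -E "eef|ft"
python3 -m handwheel '[{"hand":0,"x":0.001,"y":-0.0002,"z":0,"spin":0},{"hand":0,"x":0.001,"y":-0.0002,"z":0,"spin":0}]' | grep -E "eef|ft"; python3 e.py 181 183
```

```text
eef_pos: [471.0, -155.3, 164.3]
ft_force: [-7.0, 1.0, -2.4]
eef_pos: [471.7, -155.3, 164.2]
ft_force: [-7.5, 0.7, -2.9]
181 [np.float64(334.1), np.float64(348.5)]
182 [np.float64(334.1), np.float64(348.4)]
```

The knob has stopped moving (348.2→348.4 px) while the force has risen to 7.5 N, so it is at the stop. I'll back off, rise, move away and look.

```bash
python3 -m handwheel '[{"hand":0,"x":-0.01,"y":0.002,"z":0,"spin":0},{"hand":0,"x":-0.03,"y":0.006,"z":0,"spin":0},{"hand":0,"x":-0.04,"y":0.008,"z":0.03,"spin":0},{"hand":0,"x":-0.04,"y":0.008,"z":0.07,"spin":0},{"hand":0,"x":-0.04,"y":0.02,"z":0.11,"spin":0},{"hand":0,"x":-0.04,"y":0.05,"z":0.15,"spin":0},{"hand":0,"x":-0.03,"y":0.08,"z":0.18,"spin":0},{"hand":0,"x":-0.02,"y":0.11,"z":0.18,"spin":0},{"hand":0,"x":-0.01,"y":0.15,"z":0.18,"spin":0},{"hand":0,"x":0,"y":0.19,"z":0.18,"spin":0},{"hand":0,"x":0,"y":0.23,"z":0.18,"spin":0},{"hand":0,"x":0,"y":0.27,"z":0.18,"spin":0},{"hand":0,"x":0,"y":0.3,"z":0.18,"spin":0},{"hand":0,"x":0,"y":0.3,"z":0.18,"spin":0}]'
python3 - <<'E'
from h import *
w=snap('top','top9.png'); s=snap('side','side9.png')
a=cv2.resize(w['img'][160:250,255:345],None,fx=5,fy=5,interpolation=cv2.INTER_CUBIC)
b=cv2.resize(s['img'][140:230,295:365],None,fx=5,fy=5,interpolation=cv2.INTER_CUBIC)
cv2.imwrite('pics/c6.png',np.hstack([a,b])[:,:,::-1])
for n in('top','side'):
    x=cv2.imread(f'pics/{n}0.png').astype(int); y=cv2.imread(f'pics/{n}9.png').astype(int)
    m=(abs(x-y).max(2)>50).astype(np.uint8); k,l,st,ce=cv2.connectedComponentsWithStats(m)
    print(n,[st[i].tolist() for i in range(1,k) if st[i][4]>15])
E
python3 e.py 174 190|sed -n '1~3p'
```

```text
t: 12.32
eef_pos: [472.5, 148.4, 345.0]
tcp_rot: [-3.14, -0.002, -0.194]
ft_force: [0.1, -0.5, 1.3]
opening: 0.007
top [[87, 90, 92, 42, 1706], [72, 97, 14, 9, 45], [107, 109, 23, 46, 266], [130, 127, 9, 6, 26], [145, 136, 7, 7, 27], [158, 143, 12, 16, 74], [112, 155, 5, 8, 16], [84, 156, 28, 17, 155], [109, 170, 9, 5, 17], [136, 178, 13, 7, 32], [84, 182, 15, 11, 57], [280, 192, 13, 15, 144], [307, 192, 14, 13, 133], [48, 194, 57, 47, 742], [0, 201, 188, 199, 19941], [31, 217, 10, 7, 27], [31, 225, 23, 6, 42], [62, 243, 12, 16, 71], [59, 263, 11, 5, 23], [215, 370, 32, 7, 72]]
side [[75, 0, 66, 183, 8811], [137, 0, 49, 134, 5325], [188, 0, 59, 84, 2181], [265, 0, 81, 66, 2081], [132, 11, 3, 25, 55], [186, 142, 23, 51, 787], [329, 164, 11, 20, 141], [337, 176, 12, 15, 138], [155, 196, 28, 7, 75]]
174 []
177 [np.float64(340.8), np.float64(345.7)]
180 [np.float64(338.5)]
183 [np.float64(337.3), np.float64(347.5)]
186 [np.float64(336.8), np.float64(346.4)]
189 [np.float64(324.7), np.float64(333.8), np.float64(335.2), np.float64(344.0)]
```

View pics/c6.png

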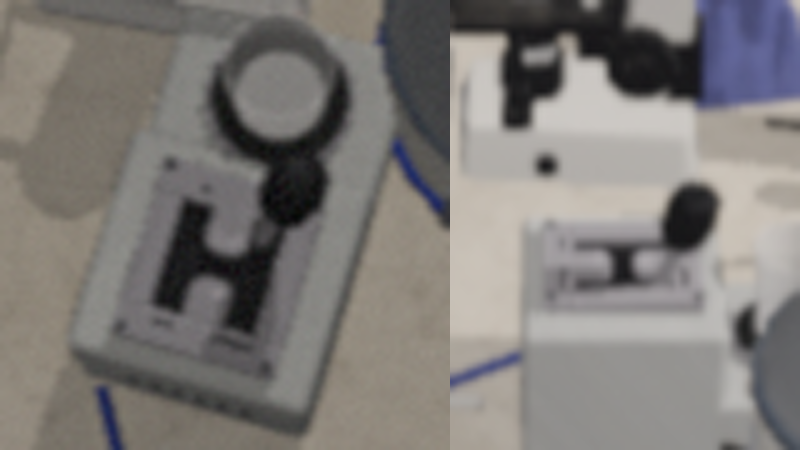

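The lever is in the far-right slot, with the knob at side (342.4,182.5) against (342.7,183.0) predicted for fully home. The cup looks unmoved and the image differences show only the arm and the lever. One cross-check with the top camera before handing in.

```bash
python3 - <<'E'
from h import *
t=snap('top'); s=snap('side'); g=t['img'][180:215,298:330].max(2); m=(g<50).astype(np.uint8)
m=cv2.morphologyEx(m,cv2.MORPH_OPEN,cv2.getStructuringElement(cv2.MORPH_ELLIPSE,(7,7)))
n,l,st,ce=cv2.connectedComponentsWithStats(m); print([(st[i].tolist(),(ce[i]+[298,180]).round(1).tolist()) for i in range(1,n)])
c,sn=np.cos(.197),np.sin(.197); C=np.array([462.4,-123.3])
for fw in(.2,.225,.25):
  for sd in(.19,.21,.23):
    n=np.array([np.tan(fw),-np.tan(sd),1]); n/=np.linalg.norm(n); f,l,z=145*n
    P=[C[0]+c*f+sn*l,C[1]-sn*f+c*l,25+z]; print(fw,sd,proj(t,P)[0].round(1),proj(s,P)[0].round(1))
k=tri([ray(t,(255+293/5-.4,160+189/5-.4)),ray(s,(342.4,182.5))]); d=k[:2]-C
print(k.round(1),'f,l',c*d[0]-sn*d[1],sn*d[0]+c*d[1])
E
```

```text
[([9, 8, 13, 18, 160], [313.0, 196.5]), ([0, 30, 11, 5, 40], [303.2, 212.6])]
0.2 0.19 [312.3 200. ] [340.2 181.9]
0.2 0.21 [313.4 200.4] [340.2 182.7]
0.2 0.23 [314.5 200.8] [340.2 183.4]
0.225 0.19 [312.7 198.6] [341.5 182.1]
0.225 0.21 [313.8 199.1] [341.5 182.8]
0.225 0.23 [314.9 199.5] [341.5 183.6]
0.25 0.19 [313.  197.3] [342.7 182.3]
0.25 0.21 [314.1 197.8] [342.7 183. ]
0.25 0.23 [315.2 198.2] [342.7 183.8]
[ 491.3 -156.7  163. ] f,l 34.853963962104885 -27.08346495350998
```

Both views agree on forward ≈ 0.25 and across ≈ 0.20. Handing in.

```bash
python3 -c "
from cell import *
print(job_done())"
```

```text
the job is handed in; nothing more can be done
None
```

The lever is home in the third slot (far right), the hand is clear, and the job is handed in at about 12.5 s of the 54 s allowed.

- **Moves:** With the fingers shut, I pulled the knob back to the cross channel, pushed it right into the right leg, then pushed it forward to its stop. The knob was never between the fingers, and no picture showed the lever in the fourth slot. At the stop the knob stopped advancing while the force rose to 7.5 N; earlier readings were about 1 to 6 N.
- **Lever check:** After I withdrew, the side view put lever_forward at about 0.247 against a stop of 0.25. The top and side views together put the knob's centre 34.9 mm forward and 27 mm right of the gate's centre, against about 35 and 30 expected. That sideways 3 mm is within what I can measure, and the lever reads about 0.20 across.
- **Bystanders:** Comparing pictures from before and after showed changes only at the arm and its shadow and at the lever. The cup, cap, pen and timer showed no movement.
- **Disagreement:** One early wrist-camera reading of the knob was off because the dark mask ran into the gate slot. I discarded it and used the other views.

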